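Hold a specimen bar out over the end of its rest

TASK

Take the steel bar with the black line across it from the rack, lay it flat along the narrow rail of the aluminium rest with its longer side of the line pointing away from the rack, and let go so that it lies there balanced by itself with the line well back from the rail's far end. Then take hold of its tail, keep it flat on the rail and slide it outward until the line stands right over the rail's far end, so that the long side sticks out free for the probe. Finish while still holding the tail and pressing the bar flat on the rail so that it cannot tip; leave everything else where it is.

Things in the scene. Friction and masses are not known exactly. Their poses are not given: they have to be found in the camera images.
- specimen: The marked specimen: a flat plain steel bar 220 mm long (its x axis), 40 mm wide (y), 8 mm thick (z), 0.45 to 0.7 kg, evenly heavy. A black line 5 mm wide runs round it across its width, 90 mm from one end (the tail, -x) and 130 mm from the other (the long side, +x). Origin: centre of the underside. It starts lying flat in one of the rack's two lanes, z up, its long side pointing away from the robot, its underside 36 mm above the bench.
- specimen_mid (a point): Centre of the specimen, half-way up its thickness: its centre of mass. Axes as the specimen's (x along it from the tail to the long side).
- specimen_line (a point): Middle of the black line on the specimen's top face, 20 mm from the bar's centre towards the tail. When the bar lies on the rest this point is 8 mm above rest_edge's level. Axes as the specimen's.
- rest: Aluminium specimen rest, screwed down: a foot plate 120 x 96 x 10 mm, a web 12 mm thick and on it a level rail 130 mm long (x), 24 mm wide (y), 12 mm thick, its top 76 mm above the bench. Origin: on the bench under the middle of the rail. x points outward along the rail, away from the rack (roughly to the robot's right). The rail is narrower than the specimen, so that fingers can take the specimen by its long sides while it lies there.
- rest_edge (a point): Middle of the top edge of the rail's far (outward) end, 65 mm from the rail's middle and 76 mm above the bench. x outward along the rail, z up.
- rack: Black plastic rack, fixed, 200 x 210 mm, base 6 mm thick, with two cross ribs (65 mm either side of its middle, 14 mm wide, tops 36 mm above the bench) that carry two bars side by side along its x axis, lanes 48 mm either side of its middle. Low separators 6 mm high stand on the ribs beside the lanes. Origin: centre of the underside.
- short_bar: The other bar in the rack: plain steel without a line, 170 x 30 x 8 mm. Leave it. Origin: centre of the underside.
- pen_probe: Slim aluminium pen-shaped probe, 155 mm long, 13 mm thick, lying on the bench. Leave it.
- mouse: Black computer mouse, 104 x 60 x 34 mm. Leave it.
- mug: White mug, 80 mm wide, 92 mm high. Leave it.
- gauge_block: Dark steel stepped reference block, 66 x 40 mm, three steps 10, 20 and 30 mm high, on the bench. Leave it.
- caliper: Steel caliper with a black slide, about 190 mm long, lying flat. Leave it.
- ballpoint: Blue ballpoint pen, 140 mm long, lying on the bench. Leave it.
Things that resemble listed ones, but are neither listed nor needed, are in the scene too. Leave any purple or yellow look-alike of the specimen alone.

How it is judged (in metres and radians):
On the way, in this order (a step that is already met when the one before it is completed fails the run):
1. the marked bar lies balanced along the rest by itself, let go, long side outward, its line at least 25 mm back from the rail's far end (angle between specimen's own z axis and vertical below 0.05 rad and z of specimen_line in the frame of rest_edge between 0.0055 and 0.01 m and y of specimen_line in the frame of rest_edge between -0.01 and 0.01 m and angle between the x axis of specimen and the x axis of rest_edge, either way round below 0.14 rad and x of specimen_line in the frame of rest_edge between -0.12 and -0.025 m and x of rest_edge in the frame of specimen_line above 0.02 m and contact force between specimen and rest above 0.5 N and contact force between the fingers and specimen below 0.05 N and linear speed of specimen below 0.02 m/s), for 0.2 s.
2. the bar is slid outward flat on the rail: its line passes from 18 to 7 mm short of the rail's far end while the bar lies on the rail (angle between specimen's own z axis and vertical below 0.05 rad and z of specimen_line in the frame of rest_edge between 0.0055 and 0.01 m and y of specimen_line in the frame of rest_edge between -0.01 and 0.01 m and angle between the x axis of specimen and the x axis of rest_edge, either way round below 0.14 rad and x of specimen_line in the frame of rest_edge between -0.018 and -0.007 m).
At the end, for the whole second after the job is handed in: Bar flat on the rail (height within 2 mm, level within 3 degrees), along it (8 degrees) and centred across it to 10 mm, long side outward, with the line over the rail's far end to within 5 mm; still, held by the gripper on the tail side of the line, pressing on the rail with over 0.5 N (angle between specimen's own z axis and vertical below 0.05 rad and z of specimen_line in the frame of rest_edge between 0.0055 and 0.01 m and y of specimen_line in the frame of rest_edge between -0.01 and 0.01 m and angle between the x axis of specimen and the x axis of rest_edge, either way round below 0.14 rad and x of specimen_line in the frame of rest_edge between -0.005 and 0.005 m and x of specimen_mid in the frame of rest_edge above 0.012 m and x of the grasp point in the frame of specimen_line below 0 m and contact force between specimen and rest above 0.5 N and contact force between the fingers and specimen above 0.5 N and linear speed of specimen below 0.02 m/s and angular speed of specimen below 0.1 rad/s); the arm keeps its last pose, push and grip.
It fails at once if the marked bar tips by more than 20 degrees (angle between specimen's own z axis and vertical above 0.35 rad).
It fails at once if any of the other loose things (the short bar, block, probe, mouse, mug, caliper, pen) is moved by more than 25 mm (distance of any of short_bar, pen_probe, mouse, mug, gauge_block, caliper, ballpoint from where it was at the start of the episode above 0.025 m).
It also fails if it takes over 45 s, if anything falls off the work surface, if the arm or the gripper's body presses on something with over 40 N, if the wrist force passes 120 N, or if a joint passes its speed limit or range.

ROBOT

A 6-joint arm with a two-finger parallel gripper is mounted at the origin on the work surface. World frame = base frame: x ahead of the robot, y to its left, z up, the work surface at z = 0. Lengths are in m, angles in degrees, forces in N, time in s.
With the tool pointing down it reaches from about 0.35 to 0.975 m from the base axis. Payload 4.9 kg.
Tool frame: the origin (TCP) lies on the centre line of the jaws, within the pads' length; the fingertips stand r.finger_overhang ahead of it and the grasp point (between the pads) lies 6 mm ahead of it (r.finger_overhang is the distance from the TCP to the fingertips, in m); z points along the fingers, y is the direction in which the jaws open and shut (so a half turn about z gives the same grasp; the last joint's range is limited). The gripper opens to 85 mm and grips with 20 to 120 N. Pads are 22 mm wide; open, the fingers measure 114 mm over their backs; the gripper's body (76 mm by 85 mm) begins 54 mm behind the grasp point. The pads swing forward as they close: fully open they stand 13 mm farther back than shut.
Start: joints at [58.499, 3.019, 92.412, -0, 84.569, -6.818], TCP at [0.261, 0.568, 0.256] pointing down, gripper open.
Joint ranges: [-172.51, 172.51], [-57.92, 126.97], [3.15, 148.05], [-58.71, 238.71], [5.1, 150.11], [-179.66, 179.66]. Speed limits (degrees/s): [147.25, 147.25, 180, 180, 180, 180].

INTERFACE

Orientations are given as a 3x3 rotation matrix whose columns are the frame's x, y, z axes.
In Python, from cell import r gives the robot as it stands. The module is installed in compiled form; this text tells all that it offers.
- The arm moves only by the tool step_arm, never from a script. Its argument "series" is a list of rows, each a list of 5 numbers: the finger opening in mm, from 0 to 85.4, then the shift along the tool's x, y, z in mm, then the turn about the tool's z in degrees. In form: [[grip, x, y, z, twist], ...]. A call has 1 to 10 rows; each row is the pose to reach, as a shift and turn from the pose commanded when the call began, along the tool's axes at that moment; what a row does not reach only later rows make up. A row lasts 1/12 s, in which the tool goes at most 41.7 mm and 7.16 degrees, less where a joint would pass 70% of its speed; a pose out of reach is approached as far as the arm can. A call with a gripper value outside its range is refused whole. The fingers move at their own pace and stop on an object; "squeeze" is the grip in N (left out, the last holds). Time passes only in rows, so rows that repeat a pose let the fingers close. It gives the time, the measured TCP pose, the force and the opening at its end, in the units of the state.
- r.observe(): the state, without advancing time (a new reading comes with each control period).
- r.camera(name): name is "scene" or "top" or "wrist"; returns (picture, depth): 384x512x3 uint8, blue, green, red; 384x512 float32, m along the optical axis (not along the pixel's ray), 0 where there is no reading.
- r.calibration(name): a dict with "K" (3x3 intrinsics, pixels), "R" (3x3) and "t" (3): a world point X has camera coordinates R X + t; the wrist camera has in their place "tool_from_camera" (4x4, takes a point from camera to tool coordinates, whose origin is the TCP and whose axes are the flange's). Camera axes: x right, y down, z forward; pixel columns grow to the right and rows downward; lengths in m; the calibration is good to about 2 mm. A picture is of the moment at which its call begins: read the wrist's pose just before it. calibration takes no time and is no camera call.
- r.hand_in(): hands the job in, once; it reports no verdict.
The state is a dict: "clock": time; "q": joint angles; "qvel": joint speeds; "joint_torque": joint torques, N m; "ee_pos": TCP position; "tcp_rot": TCP orientation; "contact_force": force on the tool from outside, world axes, zero at the start; "torque": the same for the moment, N m; "opening": opening from 0.0 (shut) to 1.0 (fully open).
Only numpy, scipy, OpenCV 4.12 (cv2) and the standard library are available. Lean on these libraries where they do the work, as an engineer would, in place of code of your own. Each camera call takes 0.05 s, during which the arm holds its last target.

## Working session

There is one attempt and no reset: what is moved stays moved. The work goes in short steps, Python scripts to look and compute and a tool call to move; the robot and the scene stay as the last step left them, time stands still between calls to the robot, and variables do not carry over. Pictures are saved under pics/ and viewed, and the job is handed in when it is done.

Besides the shell and the picture viewer there is one more tool, called after "Call:" as a command line: name --pt "numbers of a row" for each row, then --argument value for the rest. step_arm: Moves the arm, as the interface text tells. Its arguments: {"type":"object","properties":{"series":{"type":"array"},"squeeze":{"type":"number"}},"required":["series"]}

```bash
mkdir -p pics; python3 - <<'E'
from cell import r
import cv2,numpy as np
s=r.observe();print(s,r.finger_overhang)
for n in("scene","top"):
    p,d=r.camera(n);cv2.imwrite(f"pics/{n}0.png",p);np.save(f"{n}0.npy",d)
    c=r.calibration(n);print(n,c)
print(r.calibration("wrist"))
E
```

```text
{'clock': 0.0, 'q': array([ 5.84981024e+01,  3.05803492e+00,  9.24932642e+01,  1.52828904e-03,
        8.45687115e+01, -6.81810111e+00]), 'qvel': array([ 0.01441841, -0.00594261, -0.04793891,  0.02490185, -0.11581364,
       -0.01011443]), 'joint_torque': array([ 2.83047648e-04, -3.93656337e+01, -3.70189762e+01, -7.70815041e-05,
        6.67728775e-03, -1.45015076e-05]), 'ee_pos': array([0.26069421, 0.56739788, 0.25504235]), 'tcp_rot': array([[-9.08625097e-01,  4.17611286e-01, -1.11711358e-03],
       [ 4.17612689e-01,  9.08623410e-01, -1.77200988e-03],
       [ 2.75024231e-04, -2.07661345e-03, -9.99997806e-01]]), 'contact_force': array([ 0.29409803, -0.125641  ,  0.28419662]), 'torque': array([ 0.02701045, -0.04324776,  0.01585433]), 'opening': 1.0000131286938159} 0.025
scene {'K': array([[466.54486951,   0.        , 257.03846984],
       [  0.        , 466.54486951, 194.84030007],
       [  0.        ,   0.        ,   1.        ]]), 'R': array([[-0.13259252,  0.9911237 ,  0.00964598],
       [ 0.72422116,  0.10352137, -0.68175291],
       [-0.67670003, -0.08340952, -0.73151891]]), 
[... 244 characters left out ...]
-0.99953201,  0.02277967],
       [-0.9977658 , -0.02181969, -0.06314518],
       [ 0.06361268, -0.02143956, -0.99774434]]), 't': array([-0.08352988,  0.51830348,  1.380549  ])}
{'K': array([[295.19769521,   0.        , 256.9033164 ],
       [  0.        , 295.19769521, 188.24463464],
       [  0.        ,   0.        ,   1.        ]]), 'tool_from_camera': array([[ 1.35417677e-03, -9.60310735e-01, -2.78929127e-01,
         7.26976495e-02],
       [ 9.99999008e-01,  1.40827994e-03,  6.41410447e-06,
         1.06989220e-03],
       [ 3.86650760e-04, -2.78928859e-01,  9.60311690e-01,
        -1.17461650e-01],
       [ 0.00000000e+00,  0.00000000e+00,  0.00000000e+00,
         1.00000000e+00]])}
```

View pics/top0.png

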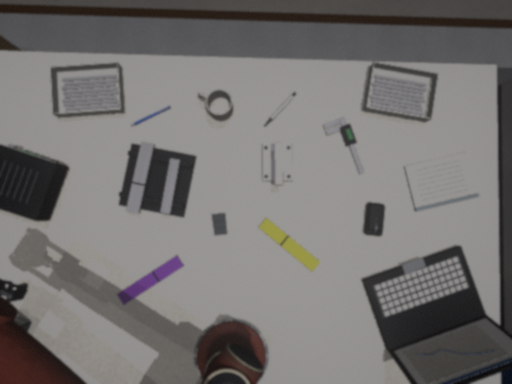

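View pics/scene0.png

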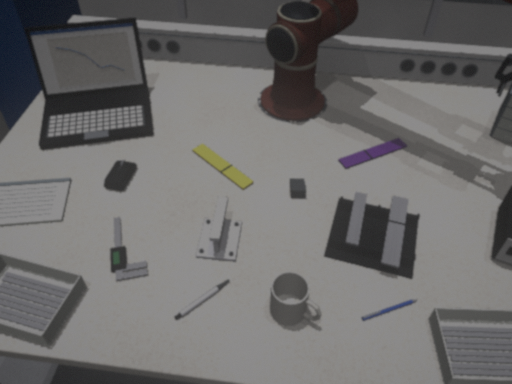

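```bash
python3 - <<'E'
import cv2,numpy as np
p=cv2.imread("pics/top0.png")
a=cv2.resize(p[125:235,105:305],None,fx=4,fy=4,interpolation=cv2.INTER_CUBIC);cv2.imwrite("pics/top0z.png",a)
p=cv2.imread("pics/scene0.png")
a=cv2.resize(p[180:280,180:430],None,fx=3.2,fy=3.2,interpolation=cv2.INTER_CUBIC);cv2.imwrite("pics/scene0z.png",a)
E
```

```text
(no output)
```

View pics/top0z.png

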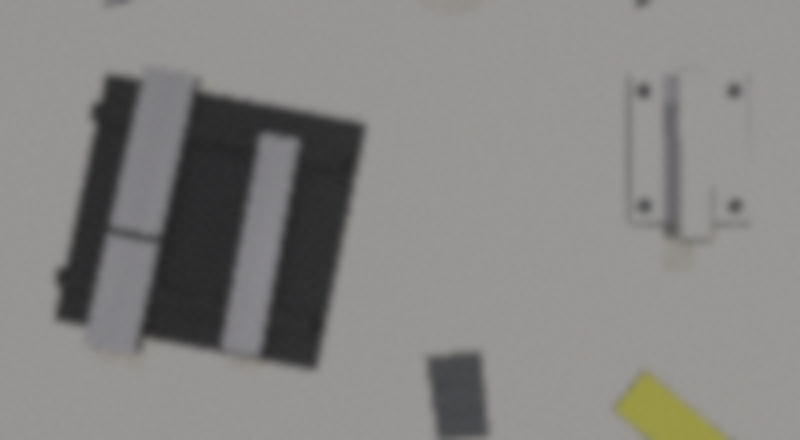

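View pics/scene0z.png

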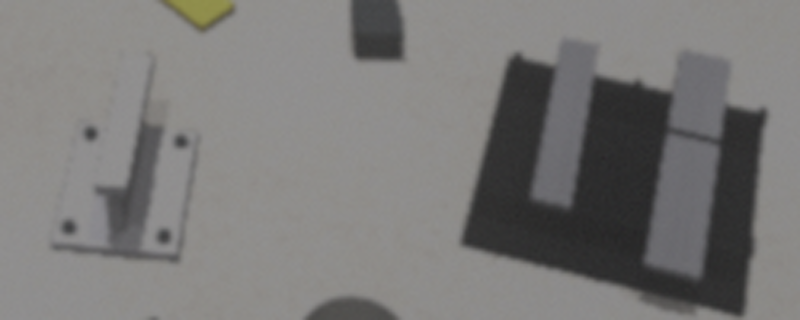

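```bash
cat > h.py <<'E'
import numpy as np,cv2
from cell import r
def ray(n,u,v,cal=None):
    c=cal or r.calibration(n)
    d=np.linalg.inv(c["K"])@np.array([u,v,1.]); return -c["R"].T@c["t"], c["R"].T@d
def onz(n,u,v,z):
    o,d=ray(n,u,v); return o+d*(z-o[2])/d[2]
def cloud(n,d):
    c=r.calibration(n);h,w=d.shape
    u,v=np.meshgrid(np.arange(w),np.arange(h))
    P=np.stack([u,v,np.ones_like(u)],-1)@np.linalg.inv(c["K"]).T*d[...,None]
    return (P-c["t"])@c["R"]
def rect(P):
    (c,wh,a)=cv2.minAreaRect(P[:,:2].astype(np.float32)*1000); b=cv2.boxPoints((c,wh,a))
    return np.round(c,1),np.round(wh,1),round(a,2)
E
python3 - <<'E'
from h import *
for n in("top","scene"):
    d=np.load(n+"0.npy");P=cloud(n,d)
    for name,x0,x1,y0,y1,z0,z1 in [("rail",.4,.8,-.2,.15,.066,.086),("spec",.3,.8,.2,.5,.038,.055)]:
        m=(d>0)&(P[...,0]>x0)&(P[...,0]<x1)&(P[...,1]>y0)&(P[...,1]<y1)&(P[...,2]>z0)&(P[...,2]<z1)
        k,l,st,ce=cv2.connectedComponentsWithStats(m.astype(np.uint8))
        for i in range(1,k):
            if st[i,4]>60:
                Q=P[l==i];print(n,name,st[i],np.round(Q.mean(0),4),rect(Q))
                q=Q[:,:2]-Q[:,:2].mean(0);u,s,vt=np.linalg.svd(q,full_matrices=False);print("  axis",vt[0])
    m=(d>0)&(P[...,0]>.3)&(P[...,0]<.8)&(P[...,1]>-.15)&(P[...,1]<.1)&(P[...,2]>.005)&(P[...,2]<.016)
    print("foot",m.sum())
    k,l,st,ce=cv2.connectedComponentsWithStats(m.astype(np.uint8))
    for i in range(1,k):
        if st[i,4]>60:
            Q=P[l==i];print(n,"foot",np.round(Q.mean(0),4),rect(Q))
E
```

```text
top rail [275 143   8  42 333] [ 0.5956 -0.1313  0.0757] (array([ 595.5, -131.3]), array([125.5,  22. ]), 1.04)
  axis [-0.99981733 -0.01911316]
top spec [ 75  96  47  18 115] [0.7561 0.4126 0.0465] (array([751.7, 423.3]), array([ 40.7, 149.2]), 22.17)
  axis [ 0.23121759 -0.97290206]
top spec [126 142  28  72 945] [0.5462 0.2925 0.0438] (array([546.8, 293.9]), array([ 47.2, 220. ]), 80.15)
  axis [-0.98337388  0.18159244]
top spec [161 159  10  56 272] [0.4992 0.209  0.0435] (array([521. , 212.9]), array([ 25.7, 170.1]), 89.99)
  axis [-0.99731064  0.07329049]
foot 1451
top foot [0.7855 0.0506 0.0071] (array([780.2,  54.9]), array([35.9, 64.2]), 1.37)
top foot [ 0.7601 -0.1215  0.0107] (array([ 757.4, -121.1]), array([15.9, 97.8]), 46.6)
top foot [ 0.6078 -0.1033  0.0098] (array([ 608.2, -100.6]), array([122.1,  41.5]), 1.02)
top foot [ 0.3897 -0.1186  0.0085] (array([ 386.4, -122.5]), array([95.3, 41.7]), 50.63)
top foot [0.385  0.0443 0.0098] (array([386.1,  44.6]), array([25.3, 38.1]), 0.69)
scene rail [210 196  19  45 471] [ 0.6022 -0.1324  0.0759] (array([ 596.8, -133.1]), arra
[... 298 characters left out ...]
 88.23)
  axis [ 0.99703258 -0.07698078]
scene spec [ 381  195   28   73 1204] [0.555  0.2894 0.0436] (array([547.5, 293.5]), array([ 46. , 223.2]), 79.7)
  axis [ 0.98397974 -0.1782803 ]
scene spec [434 307  71  22 328] [0.7562 0.4153 0.0455] (array([752.4, 422.1]), array([ 42.3, 150.3]), 22.32)
  axis [-0.22180046  0.97509208]
foot 1588
scene foot [ 0.3928 -0.1183  0.0086] (array([ 390.8, -125.3]), array([90.9, 46.9]), 49.89)
scene foot [ 0.6171 -0.1104  0.0104] (array([ 608.5, -117. ]), array([124.6,  65.6]), 0.21)
scene foot [ 0.7641 -0.1229  0.0111] (array([ 760.2, -121.1]), array([12.4, 96.2]), 49.34)
scene foot [0.7481 0.0511 0.0086] (array([750. ,  51.4]), array([51.3, 23.9]), 69.66)
```

Call:
step_arm --pt "85 -250 -250 -50 -25" --pt "85 -250 -250 -50 -25" --pt "85 -250 -250 -50 -25" --pt "85 -250 -250 -50 -25" --pt "85 -250 -250 -50 -25" --pt "85 -250 -250 -50 -25" --pt "85 -250 -250 -50 -25" --pt "85 -250 -250 -50 -25" --pt "85 -250 -250 -50 -25" --pt "85 -250 -250 -50 -25"

```text
clock: 0.93
ee_pos: [0.3852, 0.2329, 0.3071]
tcp_rot: [[-1.0, 0.0, 0.002], [0.0, 1.0, -0.001], [-0.002, -0.001, -1.0]]
contact_force: [-0.0, 0.6, 0.6]
opening: 0.998
```

Call:
step_arm --pt "85 -135 -333 0 0" --pt "85 -135 -333 0 0" --pt "85 -135 -333 0 0" --pt "85 -135 -333 0 0" --pt "85 -135 -333 0 0" --pt "85 -135 -333 0 0" --pt "85 -135 -333 0 0" --pt "85 -135 -333 0 0" --pt "85 -135 -333 0 0" --pt "85 -135 -333 0 0"

```text
clock: 1.77
ee_pos: [0.5215, -0.0995, 0.3051]
tcp_rot: [[-1.0, -0.001, -0.002], [-0.001, 1.0, -0.001], [0.002, -0.001, -1.0]]
contact_force: [-0.1, 0.0, 0.2]
opening: 0.996
```

```bash
python3 - <<'E'
from cell import r
import cv2,numpy as np
s=r.observe();print(s["ee_pos"],s["contact_force"]);np.savez("w1p.npz",p=s["ee_pos"],R=s["tcp_rot"])
p,d=r.camera("wrist");np.save("w1.npy",d)
cv2.imwrite("pics/w1.png",p);cv2.imwrite("pics/w1z.png",cv2.resize(p,(800,600),interpolation=cv2.INTER_CUBIC))
E
```

```text
[ 0.52145029 -0.09954079  0.30506989] [-0.12595843  0.01337579  0.17458222]
```

View pics/w1z.png

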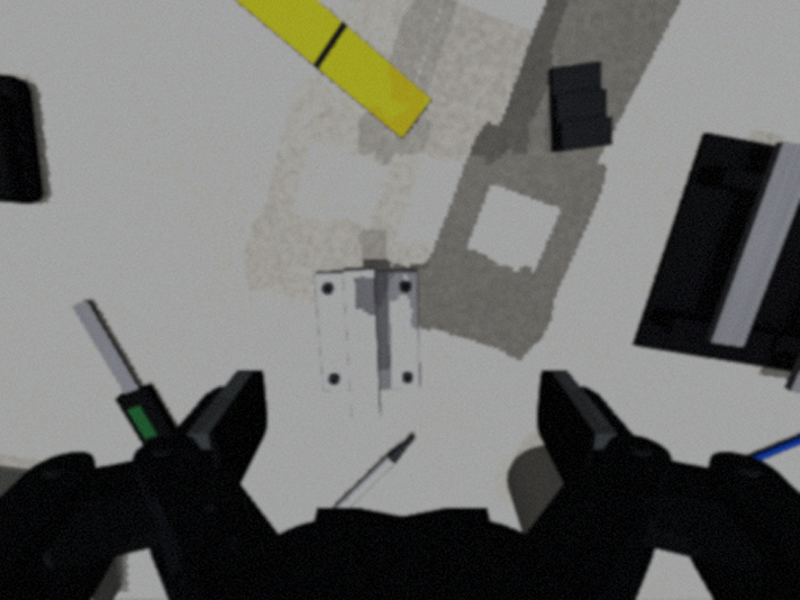

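```bash
cat >> h.py <<'E'
def wcloud(d,p,R):
    c=r.calibration("wrist");h,w=d.shape;u,v=np.meshgrid(np.arange(w),np.arange(h))
    P=np.stack([u,v,np.ones_like(u)],-1)@np.linalg.inv(c["K"]).T*d[...,None]
    T=c["tool_from_camera"];P=P@T[:3,:3].T+T[:3,3]
    return P@R.T+p
E
python3 - <<'E'
from h import *
z=np.load("w1p.npz");d=np.load("w1.npy");P=wcloud(d,z["p"],z["R"])
reg=(d>0)&(P[...,0]>.45)&(P[...,0]<.75)&(P[...,1]>-.22)&(P[...,1]<-.05)
for a,b in[(.066,.086),(.0055,.016),(.016,.066)]:
    m=reg&(P[...,2]>a)&(P[...,2]<b)
    k,l,st,ce=cv2.connectedComponentsWithStats(m.astype(np.uint8))
    for i in range(1,k):
        if st[i,4]>40:
            Q=P[l==i];print(a,st[i],np.round(Q.mean(0),4),rect(Q),Q.min(0).round(3),Q.max(0).round(3))
# colour view: heights image crop
p=cv2.imread("pics/w1.png")[160:280,190:290]
p=cv2.convertScaleAbs(p,alpha=1.3);cv2.imwrite("pics/w1c.png",cv2.resize(p,None,fx=5,fy=5,interpolation=cv2.INTER_CUBIC))
E
```

```text
0.066 [ 219  171   24   98 1884] [ 0.5909 -0.1302  0.0758] (array([ 595.2, -130.5]), array([130.4,  24.2]), 1.52) [ 0.53  -0.144  0.066] [ 0.66  -0.117  0.079]
0.0055 [ 240  173   28   76 2006] [ 0.6032 -0.1022  0.0102] (array([ 605.8, -102.5]), array([119. ,  39.7]), 0.96) [ 0.546 -0.123  0.006] [ 0.665 -0.082  0.016]
0.0055 [ 201  174   23   76 1344] [ 0.605  -0.1646  0.0102] (array([ 607.7, -164.8]), array([119.4,  27.2]), 1.68) [ 0.548 -0.18   0.006] [ 0.667 -0.15   0.016]
0.0055 [244 279  21  19 137] [ 0.7377 -0.1027  0.01  ] (array([738.1, -99.9]), array([11. , 43.3]), 42.12) [ 0.721 -0.119  0.006] [ 0.75  -0.086  0.015]
```

View pics/w1c.png

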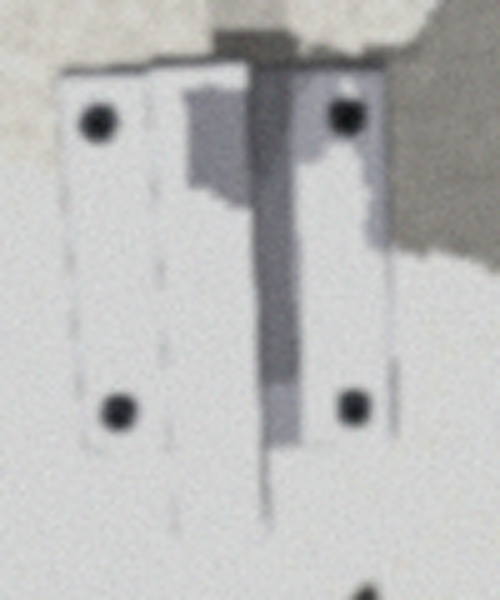

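Call:
step_arm --pt "85 -75 100 80 70" --pt "85 -75 100 80 70" --pt "85 -75 100 80 70" --pt "85 -75 100 80 70" --pt "85 -75 100 80 70" --pt "85 -75 100 80 70" --pt "85 -75 100 80 70" --pt "85 -75 100 80 70" --pt "85 -75 100 80 70" --pt "85 -75 100 80 70"

```text
clock: 2.65
ee_pos: [0.5943, 0.0066, 0.226]
tcp_rot: [[-0.344, 0.939, -0.001], [0.939, 0.344, 0.001], [0.001, -0.001, -1.0]]
contact_force: [-0.2, 0.1, 0.1]
opening: 0.995
```

```bash
python3 - <<'E'
from cell import r
import cv2,numpy as np
s=r.observe();print(s["clock"],s["ee_pos"],s["tcp_rot"]);np.savez("w2p.npz",p=s["ee_pos"],R=s["tcp_rot"])
p,d=r.camera("wrist");np.save("w2.npy",d)
cv2.imwrite("pics/w2.png",p);cv2.imwrite("pics/w2z.png",cv2.resize(p,(800,600),interpolation=cv2.INTER_CUBIC))
E
```

```text
2.65 [0.59429804 0.00655741 0.22595984] [[-3.43827367e-01  9.39032446e-01 -8.98683441e-04]
 [ 9.39032398e-01  3.43828000e-01  6.79921964e-04]
 [ 9.47461315e-04 -6.10117088e-04 -9.99999365e-01]]
```

View pics/w2z.png

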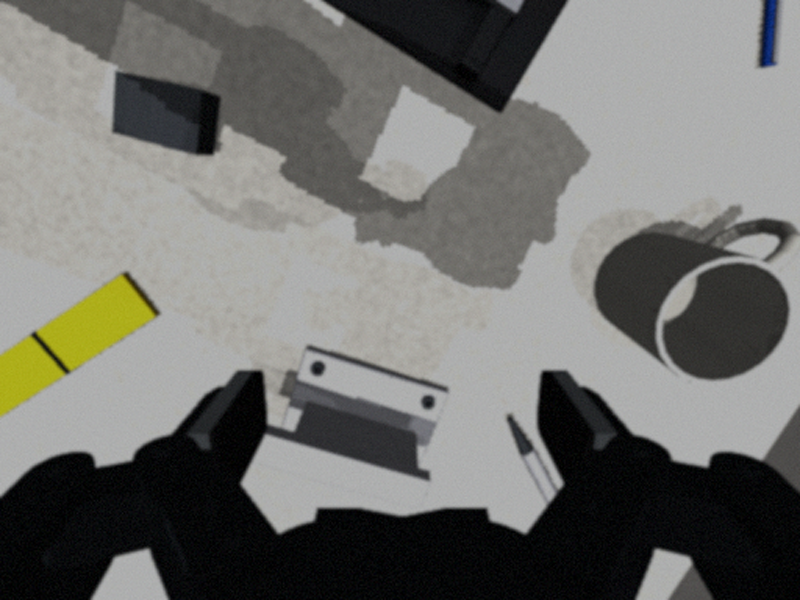

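Call:
step_arm --pt "70 286 55 0 -60" --pt "70 286 55 0 -60" --pt "70 286 55 0 -60" --pt "70 286 55 0 -60" --pt "70 286 55 0 -60" --pt "70 286 55 0 -60" --pt "70 286 55 0 -60" --pt "70 286 55 0 -60" --pt "70 286 55 0 -60" --pt "70 286 55 0 -60"

```text
clock: 3.53
ee_pos: [0.5457, 0.2939, 0.226]
tcp_rot: [[-0.987, 0.162, -0.001], [0.162, 0.987, 0.0], [0.001, -0.0, -1.0]]
contact_force: [0.4, -0.6, -0.2]
opening: 0.816
```

```bash
cat > look.py <<'E'
import sys
from h import *
def look(tag):
    s=r.observe();p,d=r.camera("wrist");np.save(tag+".npy",d);np.savez(tag+"p.npz",p=s["ee_pos"],R=s["tcp_rot"])
    cv2.imwrite(f"pics/{tag}.png",p);cv2.imwrite(f"pics/{tag}z.png",cv2.resize(p,(800,600),interpolation=cv2.INTER_CUBIC))
    R=s["tcp_rot"];print(s["clock"],s["ee_pos"],"yaw",np.degrees(np.arctan2(R[1,0],R[0,0])),"tilt",R[2],"q6",s["q"],s["contact_force"],s["opening"])
    return s,p,d,wcloud(d,s["ee_pos"],s["tcp_rot"])
E
python3 - <<'E'
from look import *
s,p,d,P=look("w3")
reg=(d>0)&(P[...,0]>.3)&(P[...,0]<.8)&(P[...,1]>.1)&(P[...,1]<.4)&(P[...,2]>.037)&(P[...,2]<.055)
k,l,st,ce=cv2.connectedComponentsWithStats(reg.astype(np.uint8))
for i in range(1,k):
    if st[i,4]>80:
        Q=P[l==i];print(st[i],np.round(Q.mean(0),4),rect(Q))
E
```

```text
3.5333 [0.54570325 0.29392188 0.22600589] yaw 170.65907912913082 tilt [ 8.54854527e-04 -1.05442634e-04 -9.99999629e-01] q6 [ 2.14237443e+01  3.49209505e+00  9.48430814e+01  2.00721724e-02
  8.17100013e+01 -5.92382394e+01] [ 0.38708519 -0.58068727 -0.18673479] 0.8164098278206471
[ 236   61   43  208 7995] [0.5348 0.2961 0.044 ] (array([545.6, 294.4]), array([ 41.4, 220. ]), 79.19)
[ 139   79   48  162 4800] [0.5116 0.2033 0.0438] (array([520.3, 200.1]), array([ 33.6, 169. ]), 81.9)
[108 106  10  15 117] [0.4609 0.1638 0.0411] (array([461.2, 163.7]), array([ 7.1, 13.6]), 79.01)
[206 107   7  14  89] [0.4769 0.2588 0.0418] (array([477.1, 258.4]), array([ 6.3, 12.6]), 81.39)
[302 107   8  15  93] [0.4935 0.3536 0.0415] (array([493.1, 353.3]), array([ 6.4, 13.7]), 83.43)
[124 226   9  13  86] [0.5884 0.1422 0.0411] (array([588.6, 141.3]), array([ 7.1, 14.2]), 85.37)
```

View pics/w3z.png

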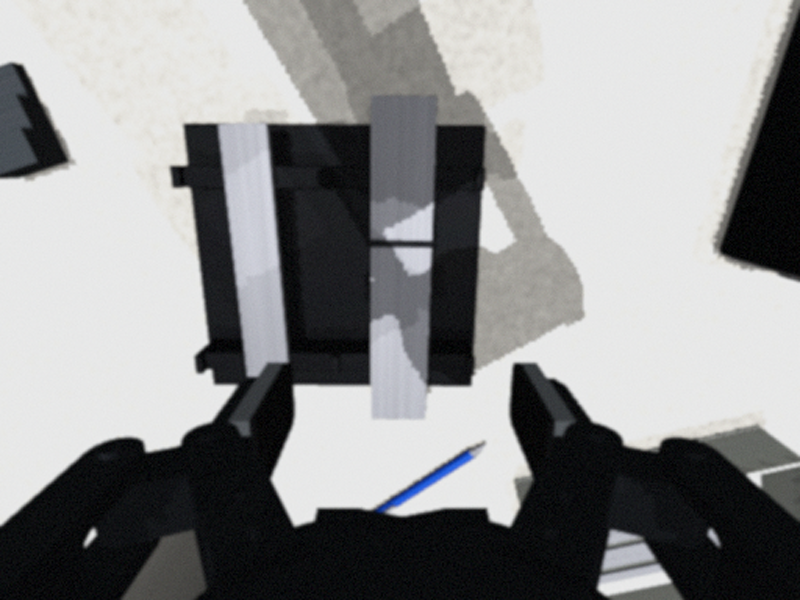

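Call:
step_arm --pt "70 0 0 40 1" --pt "70 0 0 80 1" --pt "70 0 0 115 1" --pt "70 0 0 140 1" --pt "70 0 0 160 1" --pt "70 0 0 172 1" --pt "70 0 0 180 1" --pt "70 0 0 180 1" --pt "70 0 0 180 1"

```text
clock: 4.33
ee_pos: [0.5479, 0.292, 0.0472]
tcp_rot: [[-0.983, 0.186, 0.001], [0.186, 0.983, 0.0], [-0.001, 0.001, -1.0]]
contact_force: [-0.2, -0.3, -0.2]
opening: 0.82
```

Call:
step_arm --pt "20 0 0 0 0" --pt "20 0 0 0 0" --pt "20 0 0 0 0" --pt "20 0 0 0 0" --pt "20 0 0 0 0" --pt "20 0 0 0 0" --squeeze 60

```text
clock: 4.83
ee_pos: [0.5487, 0.2925, 0.0484]
tcp_rot: [[-0.983, 0.185, 0.003], [0.185, 0.983, 0.002], [-0.003, 0.002, -1.0]]
contact_force: [-0.8, 1.2, 6.6]
opening: 0.455
```

Call:
step_arm --pt "20 0 0 -5 0" --pt "20 0 0 -20 0" --pt "20 0 0 -50 0" --pt "20 0 0 -80 0" --pt "20 0 0 -110 0" --pt "20 0 0 -140 0" --pt "20 0 0 -160 0" --pt "20 0 0 -160 0"

```text
clock: 5.5
ee_pos: [0.5491, 0.2925, 0.2112]
tcp_rot: [[-0.983, 0.185, 0.007], [0.185, 0.983, 0.002], [-0.007, 0.004, -1.0]]
contact_force: [1.5, 1.6, -4.9]
opening: 0.452
```

```bash
python3 - <<'E'
from look import *
s,p,d,P=look("w4")
E
```

```text
5.5 [0.54908929 0.29245122 0.21117345] yaw 169.3230184451 tilt [-0.00656167  0.00376721 -0.99997138] q6 [ 2.11965356e+01  4.15264624e+00  9.55983736e+01 -1.54609947e-02
  7.98157323e+01 -5.81245148e+01] [ 1.49896899  1.6173236  -4.93662645] 0.4515583831593181
```

View pics/w4z.png

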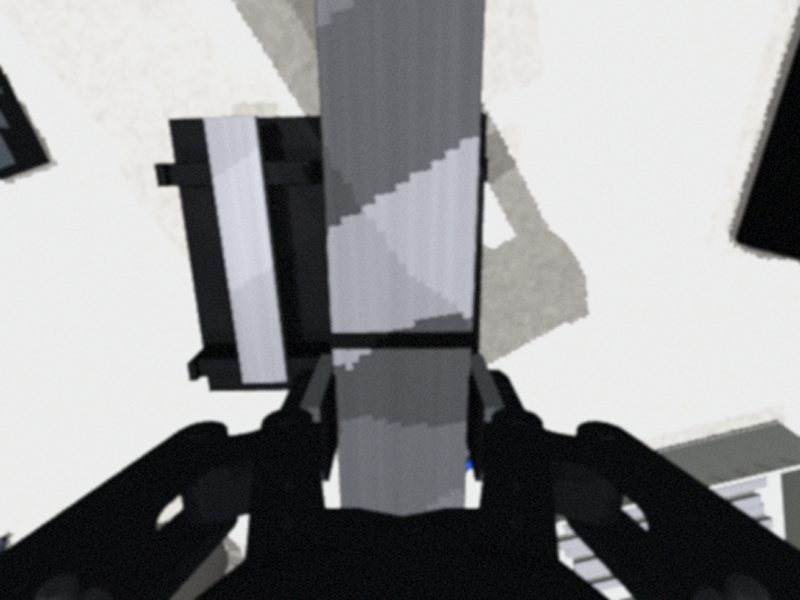

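```bash
cat > bar.py <<'E'
from look import *
def barpose(s,p,d,P,z0,z1,u0=200,u1=320,v0=0,v1=300):
    # top face points in tool frame
    m=np.zeros(d.shape,bool);m[v0:v1,u0:u1]=True
    m&=(d>0)&(P[...,2]>z0)&(P[...,2]<z1)
    Q=P[m];T=(Q-s["ee_pos"])@s["tcp_rot"]
    A=np.c_[Q[:,:2]-s["ee_pos"][:2],np.ones(len(Q))];c=np.linalg.lstsq(A,Q[:,2],rcond=None)[0]
    print("n",m.sum(),"plane slopes x,y, z at tcp",c,"medz",np.median(Q[:,2]))
    print("tool x range",np.percentile(T[:,0],[.5,99.5]),"y",np.percentile(T[:,1],[.5,99.5]))
    g=p.max(2);dark=m&(g<60)
    k,l,st,ce=cv2.connectedComponentsWithStats(dark.astype(np.uint8))
    for i in range(1,k):
        if st[i,4]>40:
            q=T[l==i];print("dark",st[i],"tool",q.mean(0).round(4),"world",P[l==i].mean(0).round(4))
    return m,T
E
python3 - <<'E'
from bar import *
z=np.load("w4p.npz");s=dict(ee_pos=z["p"],tcp_rot=z["R"]);d=np.load("w4.npy");p=cv2.imread("pics/w4.png");P=wcloud(d,z["p"],z["R"])
barpose(s,p,d,P,.17,.25)
E
```

```text
n 30840 plane slopes x,y, z at tcp [0.03683403 0.01550023 0.20875197] medz 0.20631157563505859
tool x range [-0.01794573  0.10787296] y [-0.02137377  0.02604936]Traceback (most recent call last):
  File "<stdin>", line 3, in <module>
  File "bar.py", line 14, in barpose
    q=T[l==i];print("dark",st[i],"tool",q.mean(0).round(4),"world",P[l==i].mean(0).round(4))
      ~^^^^^^
IndexError: boolean index did not match indexed array along axis 0; size of axis is 30840 but size of corresponding boolean axis is 384
```

```bash
sed -i 's/q=T\[l==i\];print/q=(P[l==i]-s["ee_pos"])@s["tcp_rot"];print/' bar.py; python3 - <<'E'
from bar import *
z=np.load("w4p.npz");s=dict(ee_pos=z["p"],tcp_rot=z["R"]);d=np.load("w4.npy");p=cv2.imread("pics/w4.png");P=wcloud(d,z["p"],z["R"])
barpose(s,p,d,P,.17,.25)
E
```

```text
n 30840 plane slopes x,y, z at tcp [0.03683403 0.01550023 0.20875197] medz 0.20631157563505859
tool x range [-0.01794573  0.10787296] y [-0.02137377  0.02604936]
dark [211 212  92  12 907] tool [0.0236 0.0024 0.0043] world [0.5264 0.2992 0.2067]
dark [298 235  22  65 811] tool [ 0.0072  0.0216 -0.0124] world [0.5459 0.315  0.2236]
dark [200 236  16  64 677] tool [ 0.0051 -0.0184 -0.0088] world [0.5406 0.2752 0.2199]
dark [313 238   7  18  71] tool [0.0094 0.0295 0.0073] world [0.5454 0.3232 0.204 ]
```

Call:
step_arm --pt "20 -2 -8 0 3" --pt "20 -6 -24 0 9" --pt "20 -10 -42 0 16" --pt "20 -15 -60 0 23" --pt "20 -19 -78 0 30" --pt "20 -24 -96 0 37" --pt "20 -28 -114 0 44" --pt "20 -32 -132 0 51" --pt "20 -37 -150 0 58" --pt "20 -41 -168 0 65"

```text
clock: 6.38
ee_pos: [0.5542, 0.1179, 0.2016]
tcp_rot: [[-0.241, 0.97, -0.007], [0.97, 0.241, -0.001], [0.001, -0.007, -1.0]]
contact_force: [-0.8, 0.4, -5.6]
opening: 0.454
```

Call:
step_arm --pt "20 -17 -3 0 7" --pt "20 -34 -6 0 14" --pt "20 -51 -9 0 21" --pt "20 -68 -12 0 28" --pt "20 -85 -15 0 35" --pt "20 -102 -18 0 42" --pt "20 -119 -21 0 49" --pt "20 -136 -24 0 56" --pt "20 -153 -27 0 63" --pt "20 -170 -30 0 70"

```text
clock: 7.22
ee_pos: [0.5671, -0.0534, 0.2016]
tcp_rot: [[0.829, 0.559, -0.007], [0.559, -0.829, 0.002], [-0.005, -0.005, -1.0]]
contact_force: [-0.5, 0.8, -5.9]
opening: 0.449
```

Call:
step_arm --pt "20 -9 15 0 7" --pt "20 -18 30 0 14" --pt "20 -26 45 0 21" --pt "20 -33 57 0 28" --pt "20 -38 65 0 32" --pt "20 -40 68 0 33" --pt "20 -40 68 0 33" --pt "20 -40 68 0 33"

```text
clock: 7.88
ee_pos: [0.5736, -0.1311, 0.2039]
tcp_rot: [[1.0, 0.024, -0.004], [0.024, -1.0, 0.002], [-0.004, -0.002, -1.0]]
contact_force: [0.2, 0.4, -5.1]
opening: 0.451
```

```bash
python3 - <<'E'
from bar import *
s,p,d,P=look("w5");barpose(s,p,d,P,.15,.25)
p,d=r.camera("scene");cv2.imwrite("pics/s5.png",cv2.resize(p[120:300,130:370],None,fx=3.3,fy=3.3,interpolation=cv2.INTER_CUBIC))
E
```

```text
7.8833 [ 0.57358507 -0.13107089  0.20386911] yaw 1.396039538236921 tilt [-0.00372795 -0.00191225 -0.99999122] q6 [-2.01269465e+01  3.69424317e-01  1.00207479e+02  2.39507516e-02
  7.96619964e+01  6.84728710e+01] [ 0.24479853  0.4377808  -5.11351783] 0.45137291891835063
n 31004 plane slopes x,y, z at tcp [-0.03287691 -0.02896079  0.20187753] medz 0.1992079742673412
tool x range [-0.02093565  0.10482417] y [-0.02462713  0.02278235]
dark [211 212  91  12 933] tool [ 0.0206 -0.0021  0.0043] world [ 0.5941 -0.1285  0.1995]
dark [ 200  228   18   72 1021] tool [ 0.0041 -0.0223 -0.0072] world [ 0.5772 -0.1087  0.2111]
dark [ 297  228   23   72 1333] tool [ 0.0062  0.0192 -0.0108] world [ 0.5803 -0.1501  0.2146]
```

View pics/s5.png

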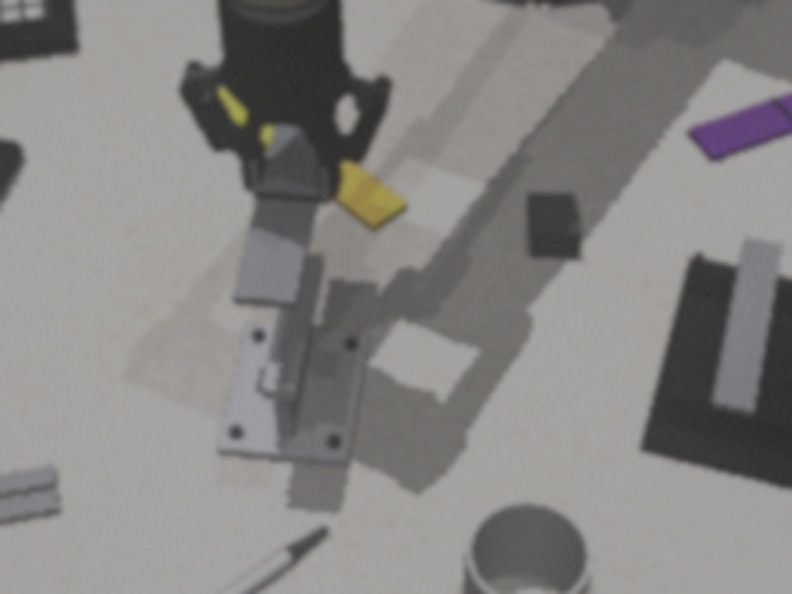

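Call:
step_arm --pt "20 0 1 15 0" --pt "20 0 1 40 0" --pt "20 0 1 65 0" --pt "20 0 1 88 0" --pt "20 0 1 102 0" --pt "20 0 1 108 0" --pt "20 0 1 108 0" --pt "20 0 1 108 0"

```text
clock: 8.65
ee_pos: [0.5754, -0.1327, 0.0993]
tcp_rot: [[1.0, 0.024, 0.001], [0.024, -1.0, -0.0], [0.001, 0.0, -1.0]]
contact_force: [0.3, -0.4, -5.9]
opening: 0.45
```

Call:
step_arm --pt "20 0 0 2 0" --pt "20 0 0 4 0" --pt "20 0 0 6 0" --pt "20 0 0 6 0"

```text
clock: 8.98
ee_pos: [0.5749, -0.1328, 0.0926]
tcp_rot: [[1.0, 0.023, 0.0], [0.023, -1.0, -0.0], [0.0, 0.0, -1.0]]
contact_force: [-0.3, 0.3, -6.8]
opening: 0.454
```

Call:
step_arm --pt "20 0 0 2 0" --pt "20 0 0 4 0" --pt "20 0 0 4 0" --pt "20 0 0 4 0"

```text
clock: 9.32
ee_pos: [0.575, -0.1329, 0.0885]
tcp_rot: [[1.0, 0.023, 0.001], [0.023, -1.0, -0.0], [0.001, 0.0, -1.0]]
contact_force: [0.9, -0.6, -4.7]
opening: 0.452
```

Call:
step_arm --pt "20 0 0 1 0" --pt "20 0 0 2 0" --pt "20 0 0 3 0" --pt "20 0 0 3 0"

```text
clock: 9.65
ee_pos: [0.575, -0.1329, 0.0884]
tcp_rot: [[1.0, 0.023, -0.001], [0.023, -1.0, -0.0], [-0.001, 0.0, -1.0]]
contact_force: [-8.6, 3.4, 11.9]
opening: 0.458
```

```bash
python3 - <<'E'
from bar import *
s,p,d,P=look("w6");barpose(s,p,d,P,.07,.1,225,290,100,225)
E
```

```text
9.65 [ 0.57504683 -0.13288347  0.08839072] yaw 1.333027718600195 tilt [-8.68344545e-04  1.48546485e-04 -9.99999612e-01] q6 [-2.02226245e+01  7.60328352e+00  1.04456925e+02 -2.82557616e-02
  6.79829393e+01  6.84549465e+01] [-8.61816877  3.43156429 11.94460534] 0.4577868116401426
n 8101 plane slopes x,y, z at tcp [-0.00191862  0.00068487  0.08397839] medz 0.08388803113621036
tool x range [0.01747631 0.07036557] y [-0.01541462  0.01206626]
dark [225 213  65  11 661] tool [ 0.0206 -0.0018  0.0042] world [ 0.5956 -0.1306  0.0842]
```

View pics/w6z.png

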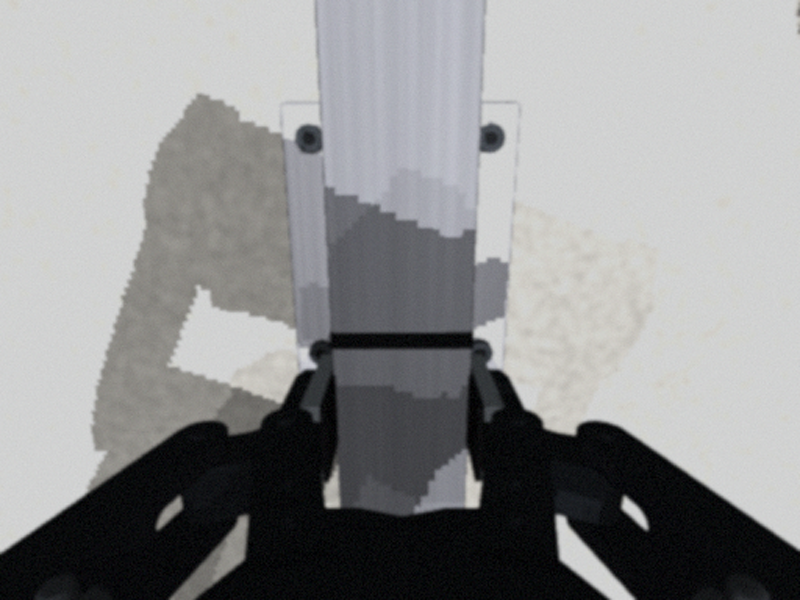

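Call:
step_arm --pt "45 0 0 -1 0" --pt "60 0 0 -2 0" --pt "70 0 0 -2 0" --pt "70 0 0 -2 0" --pt "70 0 0 -2 0" --pt "70 0 0 -2 0" --pt "70 0 0 -2 0"

```text
clock: 10.28
ee_pos: [0.5747, -0.1327, 0.0871]
tcp_rot: [[1.0, 0.023, -0.0], [0.023, -1.0, 0.0], [-0.0, -0.0, -1.0]]
contact_force: [-0.1, 0.7, -0.8]
opening: 0.822
```

Call:
step_arm --pt "70 0 0 -20 0" --pt "70 0 0 -55 0" --pt "70 0 0 -95 0" --pt "70 0 0 -130 0" --pt "70 0 0 -150 0" --pt "70 0 0 -150 0"

```text
clock: 10.78
ee_pos: [0.5776, -0.1338, 0.2447]
tcp_rot: [[1.0, 0.023, 0.011], [0.023, -1.0, -0.004], [0.011, 0.004, -1.0]]
contact_force: [-0.1, -0.4, 1.1]
opening: 0.822
```

```bash
python3 - <<'E'
from bar import *
s,p,d,P=look("w7");barpose(s,p,d,P,.07,.1,100,400,0,384)
for n in("top","scene"):
    p,d=r.camera(n);P=cloud(n,d)
    m=(d>0)&(P[...,0]>.4)&(P[...,0]<.75)&(abs(P[...,1]+.13)<.06)&(P[...,2]>.076)&(P[...,2]<.09)
    Q=P[m];print(n,len(Q),rect(Q) if len(Q)>10 else 0)
    cv2.imwrite(f"pics/{n}7.png",p)
p=cv2.imread("pics/scene7.png")
cv2.imwrite("pics/s7.png",cv2.resize(p[120:300,130:370],None,fx=3.3,fy=3.3,interpolation=cv2.INTER_CUBIC))
E
```

```text
10.7833 [ 0.57760832 -0.13376091  0.24466767] yaw 1.3239553019211132 tilt [ 0.01087637  0.0042966  -0.99993162] q6 [-2.02278842e+01 -1.29125615e+00  9.78888974e+01 -6.51027877e-05
  8.27323106e+01  6.84495073e+01] [-0.0922498  -0.37856144  1.10447664] 0.8223383235203829
n 9128 plane slopes x,y, z at tcp [ 0.00040242 -0.00062271  0.08386054] medz 0.08386074958282007
tool x range [-0.1120599   0.10532233] y [-0.02351474  0.01628638]
dark [235 158  41   6 244] tool [ 0.0164 -0.0035  0.1608] world [ 0.5957 -0.1306  0.084 ]
top 323 (array([ 589. , -132.2]), array([190.8,  36.7]), 1.12)
scene 1223 (array([ 576.9, -134.2]), array([223. ,  40.5]), 1.65)
```

View pics/w7z.png

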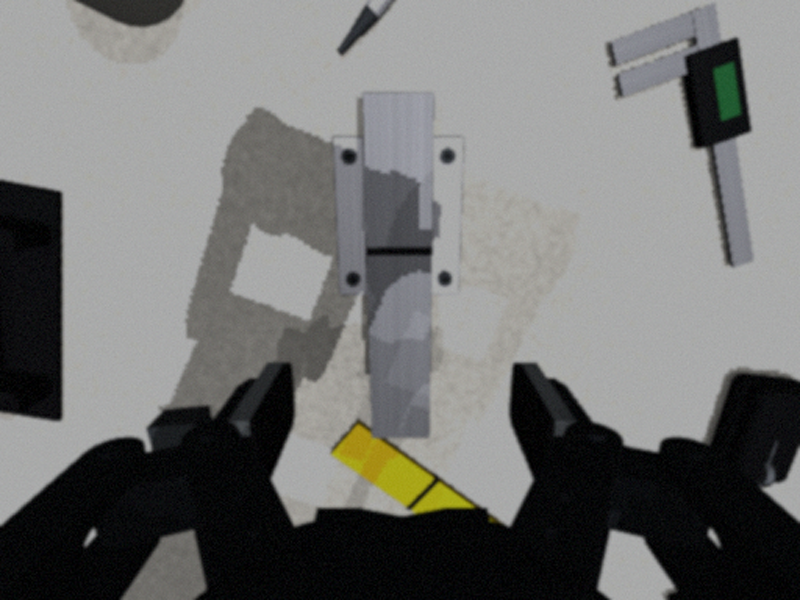

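View pics/s7.png

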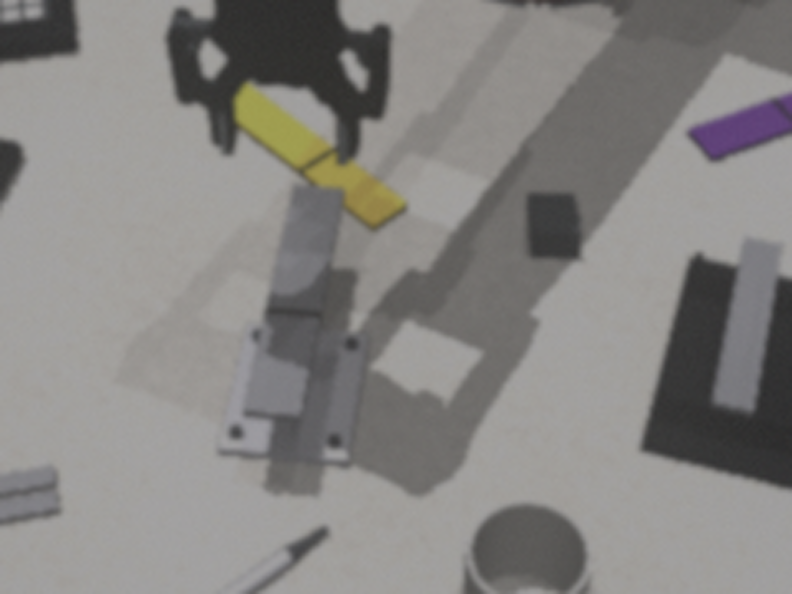

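```bash
python3 - <<'E'
from bar import *
for t in("w1","w7"):
    z=np.load(t+"p.npz");d=np.load(t+".npy");P=wcloud(d,z["p"],z["R"])
    # rows in rail-aligned coords
    a=np.radians(1.2);X=(P[...,0]-.5953)*np.cos(a)+(P[...,1]+.132)*np.sin(a);Y=-(P[...,0]-.5953)*np.sin(a)+(P[...,1]+.132)*np.cos(a)
    f=(d>0)&(P[...,2]>.006)&(P[...,2]<.014)&(abs(X)<.1)&(abs(Y)<.06)
    for nm,sel in(("left",(Y>.022)),("right",Y<-.022)):
        q=X[f&sel];y=Y[f&sel];print(t,nm,np.percentile(q,[1,99]).round(4),np.percentile(y,[1,99]).round(4))
# line by rays in top/scene
for n in("top","scene"):
    p=cv2.imread(f"pics/{n}7.png").max(2).astype(int)
    c=r.calibration(n)
    for y in(-.142,-.132,-.124):
        best=[]
        for x in np.arange(.56,.63,.0005):
            X=c["K"]@(c["R"]@np.array([x,y,.084])+c["t"]);u,v=X[:2]/X[2]
            best.append((cv2.getRectSubPix(p.astype(np.float32),(1,1),(float(u),float(v)))[0,0],x))
        print(n,y,min(best))
E
```

```text
w1 left [-0.0456  0.0721] [0.0223 0.0459]
w1 right [-0.0448  0.0729] [-0.0493 -0.023 ]
w7 left [-0.0467  0.0693] [0.0274 0.05  ]
w7 right [-0.0463  0.0706] [-0.0454 -0.0235]
top -0.142 (np.float32(51.34255), np.float64(0.5774999999999981))
top -0.132 (np.float32(48.097736), np.float64(0.5809999999999977))
top -0.124 (np.float32(44.79892), np.float64(0.5864999999999971))
scene -0.142 (np.float32(65.62644), np.float64(0.5979999999999959))
scene -0.132 (np.float32(65.81625), np.float64(0.596499999999996))
scene -0.124 (np.float32(67.79353), np.float64(0.5954999999999961))
```

Call:
step_arm --pt "70 73 -1 0 -70" --pt "70 73 -1 0 -70" --pt "70 73 -1 0 -70" --pt "70 73 -1 0 -70" --pt "70 73 -1 0 -70" --pt "70 73 -1 0 -70" --pt "70 73 -1 0 -70" --pt "70 73 -1 0 -70" --pt "70 73 -1 0 -70" --pt "70 73 -1 0 -70"

```text
clock: 11.77
ee_pos: [0.6465, -0.1297, 0.2338]
tcp_rot: [[0.315, 0.949, -0.005], [0.949, -0.315, 0.002], [-0.0, -0.005, -1.0]]
contact_force: [0.0, 0.3, 0.1]
opening: 0.822
```

Call:
step_arm --pt "70 0 0 0 -70" --pt "70 0 0 0 -70" --pt "70 0 0 0 -70" --pt "70 0 0 0 -70" --pt "70 0 0 0 -70" --pt "70 0 0 0 -70" --pt "70 0 0 0 -70" --pt "70 0 0 0 -70" --pt "70 0 0 0 -70" --pt "70 0 0 0 -70"

```text
clock: 12.6
ee_pos: [0.6465, -0.1297, 0.2338]
tcp_rot: [[-0.784, 0.621, -0.005], [0.621, 0.784, 0.002], [0.005, -0.002, -1.0]]
contact_force: [-0.7, -0.3, -0.7]
opening: 0.822
```

Call:
step_arm --pt "70 0 0 0 -40" --pt "70 0 0 0 -40" --pt "70 0 0 0 -40" --pt "70 0 0 0 -40" --pt "70 0 0 0 -40" --pt "70 0 0 0 -40" --pt "70 0 0 0 -40" --pt "70 0 0 0 -40"

```text
clock: 13.27
ee_pos: [0.6468, -0.1298, 0.2347]
tcp_rot: [[-1.0, -0.021, -0.004], [-0.021, 1.0, 0.001], [0.004, 0.001, -1.0]]
contact_force: [0.5, 1.2, 1.6]
opening: 0.819
```

```bash
python3 - <<'E'
from bar import *
s,p,d,P=look("w8");barpose(s,p,d,P,.07,.1,100,400,0,384)
E
```

```text
13.2667 [ 0.6467894  -0.12979952  0.23473355] yaw -178.80186807811793 tilt [ 0.00372946  0.00125603 -0.99999226] q6 [-1.78051249e+01  8.51552317e+00  8.85957726e+01 -1.54747060e-03
  8.31141751e+01 -1.09002934e+02] [0.4705756  1.23335193 1.61459985] 0.8191075068445322
n 10090 plane slopes x,y, z at tcp [ 0.00015701 -0.02401113  0.08385052] medz 0.083906568917551
tool x range [-0.03940051  0.15052471] y [-0.02040505  0.02016441]
dark [234 126  44   5 199] tool [0.0504 0.0007 0.1508] world [ 0.5958 -0.13    0.0842]
```

View pics/w8z.png

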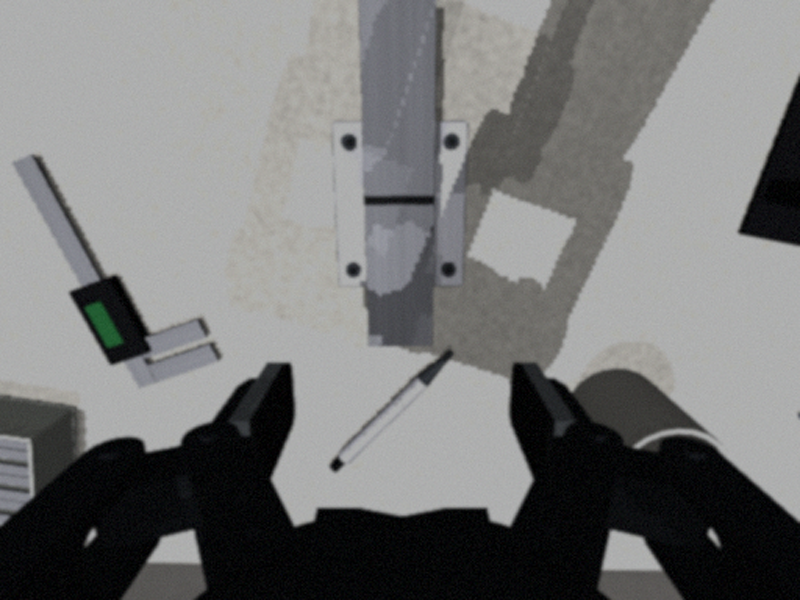

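Call:
step_arm --pt "70 0 0 20 0" --pt "70 0 0 50 0" --pt "70 0 0 85 0" --pt "70 0 0 115 0" --pt "70 0 0 132 0" --pt "70 0 0 142 0" --pt "70 0 0 146 0" --pt "70 0 0 146 0" --pt "70 0 0 146 0"

```text
clock: 14.07
ee_pos: [0.6486, -0.1304, 0.0928]
tcp_rot: [[-1.0, -0.023, 0.002], [-0.023, 1.0, -0.001], [-0.002, -0.001, -1.0]]
contact_force: [0.4, -0.6, 0.0]
opening: 0.817
```

Call:
step_arm --pt "70 0 0 3 0" --pt "70 0 0 5 0" --pt "70 0 0 5 0" --pt "60 0 0 5 0" --pt "50 0 0 5 0" --pt "45 0 0 5 0" --pt "20 0 0 5 0" --pt "20 0 0 5 0" --pt "20 0 0 5 0" --pt "20 0 0 5 0" --squeeze 60

```text
clock: 14.9
ee_pos: [0.648, -0.1302, 0.0869]
tcp_rot: [[-1.0, -0.023, 0.001], [-0.023, 1.0, -0.0], [-0.001, -0.0, -1.0]]
contact_force: [-1.6, -1.3, 3.1]
opening: 0.452
```

```bash
python3 - <<'E'
from bar import *
s,p,d,P=look("w9");barpose(s,p,d,P,.07,.1,215,300,0,225)
E
```

```text
14.9 [ 0.64797599 -0.13024502  0.08689728] yaw -178.67653911720285 tilt [-6.19339794e-04 -4.45429092e-04 -9.99999709e-01] q6 [-1.78062330e+01  1.63759926e+01  9.43879080e+01 -1.33538320e-02
  6.91942104e+01 -1.09124947e+02] [-1.64686008 -1.3470737   3.10298612] 0.45190321054055993
n 19059 plane slopes x,y, z at tcp [ 0.00094698 -0.00111279  0.0839913 ] medz 0.0839252200125042
tool x range [0.021034   0.10712023] y [-0.01561545  0.01936856]
dark [215 147  85  13 960] tool [0.0522 0.0027 0.0026] world [ 0.5958 -0.1287  0.0842]
```

View pics/w9z.png

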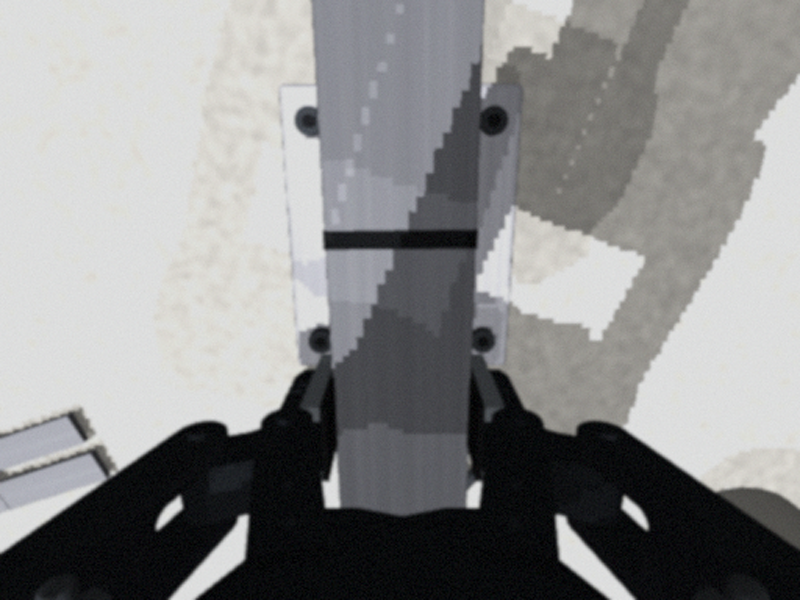

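Call:
step_arm --pt "20 0 0 1 0" --pt "20 0 0 2 0" --pt "20 4 0 2 0" --pt "20 10 0 2 0" --pt "20 16 0 2 0" --pt "20 22 0 2 0" --pt "20 28 0 2 0" --pt "20 34 0 2 0" --pt "20 38 0 2 0" --pt "20 40 0 2 0"

```text
clock: 15.78
ee_pos: [0.6106, -0.1314, 0.0869]
tcp_rot: [[-1.0, -0.022, 0.009], [-0.022, 1.0, -0.001], [-0.009, -0.001, -1.0]]
contact_force: [6.2, 0.9, 3.5]
opening: 0.45
```

```bash
python3 - <<'E'
from bar import *
s,p,d,P=look("w10");barpose(s,p,d,P,.07,.1,215,300,0,225)
E
```

```text
15.7833 [ 0.61059888 -0.13140165  0.0868724 ] yaw -178.71386040750838 tilt [-0.00858244 -0.00141315 -0.99996217] q6 [-1.90065913e+01  1.17026899e+01  9.99700560e+01  1.02143977e-01
  6.78379806e+01 -1.10330511e+02] [6.18863291 0.86408882 3.49478476] 0.4503472263055651
n 19059 plane slopes x,y, z at tcp [ 0.00115885 -0.00052292  0.0839867 ] medz 0.08391182218927691
tool x range [0.02111162 0.10689488] y [-0.01559434  0.01928718]
dark [215 147  85  13 963] tool [0.0521 0.0029 0.0022] world [ 0.5584 -0.1297  0.0842]
```

Call:
step_arm --pt "20 2 0 1 0" --pt "20 5 0 1 0" --pt "20 8 0 1 0" --pt "20 11 0 1 0" --pt "20 14 0 1 0" --pt "20 17 0 1 0" --pt "20 20 0 1 0" --pt "20 22 0 1 0" --pt "20 22 0 1 0" --pt "20 22 0 1 0"

```text
clock: 16.67
ee_pos: [0.5895, -0.1322, 0.0868]
tcp_rot: [[-1.0, -0.022, 0.01], [-0.022, 1.0, -0.002], [-0.01, -0.002, -1.0]]
contact_force: [5.7, -0.6, 7.2]
opening: 0.453
```

```bash
python3 - <<'E'
from bar import *
s,p,d,P=look("w11");barpose(s,p,d,P,.07,.1,215,300,0,225)
a=np.radians(1.2);X=(P[...,0]-.5953)*np.cos(a)+(P[...,1]+.132)*np.sin(a);Y=-(P[...,0]-.5953)*np.sin(a)+(P[...,1]+.132)*np.cos(a)
f=(d>0)&(P[...,2]>.006)&(P[...,2]<.014)&(abs(X)<.1)&(abs(Y)<.06)
for nm,sel in(("left",(Y>.022)),("right",Y<-.022)):
    q=X[f&sel];print(nm,np.percentile(q,[1,5,99]).round(4), q.min())
E
```

```text
16.6667 [ 0.58954506 -0.13217699  0.0868478 ] yaw -178.7138015671837 tilt [-0.01003518 -0.00206563 -0.99994751] q6 [-1.97318355e+01  9.12483133e+00  1.02925538e+02  1.03722536e-01
  6.73704853e+01 -1.11056866e+02] [ 5.68447815 -0.56680569  7.23997112] 0.45278569008971054
n 19051 plane slopes x,y, z at tcp [ 0.0013203  -0.00125221  0.08398598] medz 0.08389551844167557
tool x range [0.02105178 0.10685617] y [-0.01555256  0.01932973]
dark [215 147  85  13 945] tool [0.0521 0.0029 0.0021] world [ 0.5374 -0.1305  0.0842]
left [-0.0481 -0.046   0.0585] -0.04867080526184389
right [-0.0477 -0.0456  0.0669] -0.048023605696321296
```

View pics/w11z.png

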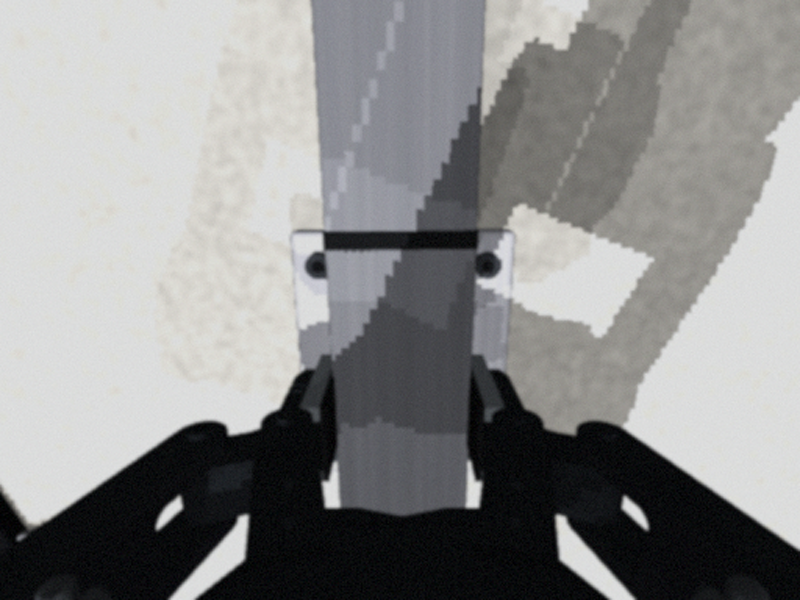

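Call:
step_arm --pt "20 1 0 1 0" --pt "20 3 0 1 0" --pt "20 5 0 1 0" --pt "20 7 0 1 0" --pt "20 7 0 1 0" --pt "20 7 0 1 0" --pt "20 7 0 1 0"

```text
clock: 17.3
ee_pos: [0.5837, -0.1325, 0.0868]
tcp_rot: [[-1.0, -0.022, 0.013], [-0.022, 1.0, -0.002], [-0.013, -0.003, -1.0]]
contact_force: [7.2, 0.9, 9.5]
opening: 0.452
```

```bash
python3 - <<'E'
from bar import *
s,p,d,P=look("w12");barpose(s,p,d,P,.07,.1,215,300,0,225)
def foot(P,d):
    a=np.radians(1.2);X=(P[...,0]-.5953)*np.cos(a)+(P[...,1]+.132)*np.sin(a);Y=-(P[...,0]-.5953)*np.sin(a)+(P[...,1]+.132)*np.cos(a)
    for nm,zz,sel in(("foot",.01,abs(Y)>.024),("rail",.076,abs(Y)<.02)):
        f=(d>0)&(abs(P[...,2]-zz)<.004)&(abs(X)<.1)&(abs(Y)<.05)&sel
        # per Y-bin minimum X
        m=[X[f&(abs(Y-y)<.002)].min() for y in np.arange(-.044,.045,.004) if (f&(abs(Y-y)<.002)).sum()>15]
        print(nm,np.round(np.median(m),4) if m else None,len(m))
foot(P,d)
z=np.load("w1p.npz");d1=np.load("w1.npy");foot(wcloud(d1,z["p"],z["R"]),d1)
p,d=r.camera("scene");cv2.imwrite("pics/s12.png",cv2.resize(p[120:300,130:370],None,fx=3.3,fy=3.3,interpolation=cv2.INTER_CUBIC))
E
```

```text
17.3 [ 0.58367731 -0.1325443   0.08683791] yaw -178.71626206921513 tilt [-0.01266147 -0.00264717 -0.99991634] q6 [ -19.96734097    8.3325972   103.81659309    0.13195497   67.11974725
 -111.30064794] [7.17902287 0.87994774 9.48227571] 0.4515557029377572
n 19044 plane slopes x,y, z at tcp [ 0.00149007 -0.00264145  0.08398438] medz 0.08388708602146974
tool x range [0.02113047 0.1067537 ] y [-0.01554362  0.01929731]
dark [215 147  85  13 956] tool [0.0521 0.0027 0.002 ] world [ 0.5316 -0.131   0.0842]
foot -0.0481 8
rail None 0
foot -0.0481 12
rail -0.065 7
```

View pics/s12.png

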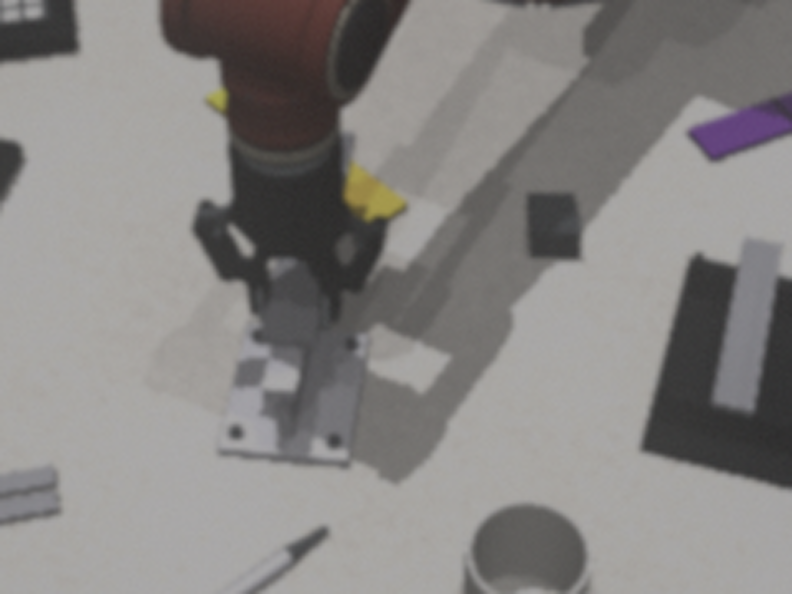

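Call:
step_arm --pt "20 1 0 0 0" --pt "20 2 0 0 0" --pt "20 2 0 0 0" --pt "20 2 0 0 0" --pt "20 2 0 0 0" --pt "20 2 0 0 0"

```text
clock: 17.9
ee_pos: [0.5819, -0.1326, 0.0868]
tcp_rot: [[-1.0, -0.022, 0.013], [-0.022, 1.0, -0.002], [-0.013, -0.003, -1.0]]
contact_force: [8.1, 1.0, 9.3]
opening: 0.452
```

```bash
python3 - <<'E'
from bar import *
s,p,d,P=look("w13");barpose(s,p,d,P,.07,.1,215,300,0,225)
print(np.abs(s["qvel"]).max())
E
```

```text
17.9 [ 0.58185865 -0.13262963  0.08683764] yaw -178.71777767918877 tilt [-0.01314467 -0.00277391 -0.99990976] q6 [ -20.03698739    8.09590615  104.08076712    0.13653554   67.06397969
 -111.3705401 ] [8.0531851  0.98521447 9.3094481 ] 0.4515213879719743
n 19037 plane slopes x,y, z at tcp [ 0.00234653 -0.00230734  0.08400921] medz 0.0838530650693675
tool x range [0.02113102 0.10680874] y [-0.01556959  0.01926226]
dark [215 147  85  13 952] tool [0.0521 0.0027 0.002 ] world [ 0.5297 -0.1311  0.0841]
0.0991169472169506
```

Line at x = 0.5297 m against the rail end at about 0.530 m, bar flat (slope 0.002), pressed with about 9 N and still. Handing in.

```bash
python3 -c "
from cell import r
print(r.hand_in());s=r.observe();print(s['clock'],s['ee_pos'],s['contact_force'])"
```

```text
the job is handed in; nothing more can be done
None
the job is handed in; nothing more can be done
```

I did the whole sequence and handed the job in at 17.9 s, but one decision was a judgement call: which end of the rail counts as "outward".

**What I did:** I took the marked bar from the rack, turned it half round and laid it on the rail. The line was about 65 mm back from the rail end. I let go, and it stayed balanced and flat by itself. Then I took it by the tail, about 52 mm behind the line, pressed it down and slid it about 66 mm outward.

**Last checks (wrist camera and force reading):**

| Check | Result |
|---|---|
| Line position along the rail | x = 0.5297 m, rail end measured at about 0.530 m |
| Level | within about 0.2° |
| Top height | about 84 mm, as expected on the rail |
| Across the rail | about 1 mm off centre |
| Upward force on the tool | about 9 N, tail still gripped |
| Joints | essentially still |

The scene camera put the slide distance at 64.7 mm against 65.6–67 mm from the wrist views. The line could therefore be 1–2 mm off, within the 5 mm allowed.

**Unsettled point:** The text says the rail points roughly to the robot's right, but in the images it runs almost straight towards and away from the robot. I took the end nearest the robot as the outward one. The foot and web are set back there, so that end overhangs freely, and it points very slightly to the right. Against that, the other end is slightly farther from the rack. If the other end was meant, the bar lies the wrong way round.

I saw nothing else disturbed in the pictures, but I did not measure the other items' positions at the end.

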